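# Roll the map tube to the line

## Robot

A 6-joint arm with a two-finger parallel gripper is mounted at the origin on the work surface. World frame = base frame: x ahead of the robot, y to its left, z up, the work surface at z = 0. Lengths are in mm, angles in degrees, forces in N, time in s.
With the tool pointing down it reaches from about 300 to 825 mm from the base axis. Payload 5.4 kg.
Tool frame: the origin (TCP) lies on the centre line of the jaws, within the pads' length; the fingertips stand 17 mm ahead of it and the grasp point (between the pads) lies 2 mm behind it; z points along the fingers, y is the direction in which the jaws open and shut (so a half turn about z gives the same grasp; the last joint's range is limited). The gripper opens to 92 mm and grips with 3 to 60 N. Pads are 20 mm wide; open, the fingers measure 128 mm over their backs; the gripper's body (75 mm by 189 mm) begins 69 mm behind the grasp point.
Start: joints at [54.597, 9.076, 91.501, -0, 79.423, -12.038], TCP at [228.047, 527.826, 231.601] pointing down, gripper open.
Joint ranges: [-166.64, 166.64], [-54.1, 131.32], [10.49, 154.53], [-73.88, 253.88], [9.74, 151.15], [-171.62, 171.62]. Speed limits (degrees/s): [147.25, 147.25, 180, 180, 180, 180].

## Interface

Orientations are given as a 3x3 rotation matrix whose columns are the frame's x, y, z axes.
In Python, from cell import env, grab_frame, ticket, models gives the robot as it stands.
- The arm moves only by the tool move_arm, never from a script. Its argument "moves" is a list of rows, each an object with "linear": the shift along the world's x, y, z in m, a list of three; "dr": the turn, a rotation vector about the world's x, y, z in degrees, a list of three. In form: [{"linear": [x, y, z], "dr": [ax, ay, az]}, ...]. A call has exactly 8 rows; each row is the pose to reach, as a shift and turn from the pose commanded when the call began; what a row does not reach only later rows make up. A row lasts 1/10 s, in which the tool goes at most 50 mm and 8.59 degrees, less where a joint would pass 70% of its speed; a pose out of reach is approached as far as the arm can. A call with a gripper value outside its range is refused whole. "gripper" is the closure, from -1 (fully open) to 1 (shut), so that 0 is half open, set as the call begins (left out, the last holds). The fingers move at their own pace and stop on an object; "squeeze" is the grip in N (left out, the last holds). Time passes only in rows, so rows that repeat a pose let the fingers close, or fill a call up. It gives the time, the measured TCP pose, the force and the opening at its end, in the units of the state.
- env.get_obs(): the state, without advancing time (a new reading comes with each control period).
- grab_frame(name): name is "scene" or "top" or "wrist"; returns a dict with "color" (420x560x3 uint8, red, green, blue), "K" (3x3 intrinsics, pixels), "xyz" and "rotation" of the camera in the world. Camera axes: x right, y up, looking along -z (the intrinsics and any distortion apply to the point x, -y, -z); pixel columns grow to the right and rows downward; lengths in mm; the calibration is good to about 2 mm. A picture is of the moment at which its call begins. There is no depth.
- ticket.job_done(): hands the job in, once; it reports no verdict.
Trained networks look in the newest picture that a camera, given by its name, has taken for a name from the list of things; names that differ only in an ending like _2 or _b are one class to them, and where a whole thing is asked for, a point or a joint stands for the part that bears it (a point fixed in the world has none). Each returns a list of dicts, best first, with "score" (0 to 1); they miss things now and then, are a little off and sometimes report something else, mostly with a low value. They report only what shows in the picture. A call takes as long as a camera call. They do not tell look-alikes from the thing itself.
- models.recognise(camera, target): "location" ([x, y, z] in mm, in the coordinates of the camera as it stood for that picture, good to about 4 mm: the middle of the surface that is visible of it).
- models.cut_out(camera, target): "pixels" (420x560 bool, what is visible of it).
The state is a dict: "time": time; "q": joint angles; "qvel": joint speeds; "tau": joint torques, N m; "position": TCP position; "tcp_rot": TCP orientation; "force": force on the tool from outside, world axes, zero at the start; "torque": the same for the moment, N m; "gripper_width": finger opening in mm.
Only numpy, scipy, OpenCV 4.12 (cv2) and the standard library are available. Lean on these libraries where they do the work, as an engineer would, in place of code of your own. Each camera call takes 0.05 s, during which the arm holds its last target.

## Task

The green map tube is next to be catalogued: roll it along the grey felt runner, without picking it up, until it lies on the white line, squarely along it and centred over it, and leave it there at rest. Leave the red tube where it lies.

Things in the scene. Friction and masses are not known exactly. Their poses are not given: they have to be found in the camera images.
- green_tube: Green map tube with brass end caps: closed rigid lacquered cylinder, 64 mm diameter, 150 mm long, about 0.3 kg, lying on its side on the felt. Origin on its axis, half-way along, 35 mm above the desk. x runs along the tube; y and z turn as it rolls. Slippery to fingers (friction about 0.2): a slow level push on its back, from axis height to 15 mm above it, rolls it straight ahead.
- red_tube: The other map tube: same size, weight, origin and axes, but red with black end caps, lying on the same runner on the other side of the white line, 110 mm or more from it. Either tube may be on the left.
- line: White line of tape across the felt runner, 236 mm long, 12 mm wide, flat, fixed. Origin at its middle, on the felt's top, 3 mm above the desk. x runs along the line, y along the runner, the way the tubes roll. At the start the tubes are parallel to it within about 4 degrees, their centres 110 to 240 mm from it.
- runner: Grey felt runner, 600 mm long (its y), 240 mm wide (its x), 3 mm thick, fixed. Origin at the middle of its underside, on the desk. Its drag stops a rolling tube: left by a hand moving at 30 mm/s it rolls on 1 or 2 mm, at 100 mm/s about 12 mm.
There are look-alikes about, which are no part of the job. Leave any orange look-alike of the green_tube alone.

How it is judged:
By the outcome, as a careful person would: the job done as asked, in the order asked, and still so for the second after the job is handed in, with the robot touching nothing.
It also fails if it takes over 42 s, if anything falls off the work surface, if the arm or the gripper's body presses on something with over 40 N, if the wrist force passes 120 N, or if a joint passes its speed limit or range.

## Working session

There is one attempt and no reset: what is moved stays moved. The work goes in short steps, Python scripts to look and compute and a tool call to move; the robot and the scene stay as the last step left them, time stands still between calls to the robot, and variables do not carry over. Pictures are saved under pics/ and viewed, and the job is handed in when it is done.

Besides the shell and the picture viewer there is one more tool, called after "Call:" by a JSON object that holds its "op" and its "data", one argument or row to a line. move_arm: Moves the arm, as the interface text tells. Its arguments: {"type":"object","properties":{"moves":{"type":"array","items":{"type":"object","properties":{"linear":{"type":"array","items":{"type":"number"}},"dr":{"type":"array","items":{"type":"number"}}}}},"gripper":{"type":"number"},"squeeze":{"type":"number"}},"required":["moves"]}

```bash
ls; mkdir -p pics
python3 - <<'E'
from cell import env, grab_frame, ticket, models
import cv2
o=env.get_obs(); print(o['time'],o['position'],o['tcp_rot'],o['gripper_width'])
for n in ("top","scene"):
    f=grab_frame(n); print(n,f['K'],f['xyz'],f['rotation'],[k for k in f])
    cv2.imwrite(f'pics/{n}0.png',f['color'][:,:,::-1])
    for t in ("green_tube","red_tube","line"):
        for r in models.recognise(n,t): print(t,r)
E
```

```text
pics
0.0 [227.7127112  527.34220009 230.63253384] [[-9.18004498e-01  3.96568611e-01 -1.03831659e-03]
 [ 3.96569819e-01  9.18003290e-01 -1.52921814e-03]
 [ 3.46738131e-04 -1.81559415e-03 -9.99998292e-01]] 91.57028637767189
top [[415.42709017   0.         273.9276331 ]
 [  0.         415.42709017 206.93549255]
 [  0.           0.           1.        ]] [383.19316224 -42.99993973 861.67992029] [[-0.01317     0.99702192 -0.0759858 ]
 [-0.9998285  -0.01214127  0.01398456]
 [ 0.01302035  0.07615695  0.99701083]] ['color', 'K', 'xyz', 'rotation']
green_tube {'location': [256.1, -118.7, -802.4], 'score': 0.93}
green_tube {'location': [186.8, 122.9, -817.2], 'score': 0.81}
green_tube {'location': [-185.8, 114.4, -810.2], 'score': 0.23}
red_tube {'location': [-184.4, 118.3, -806.3], 'score': 0.87}
line {'location': [-3.1, 122.3, -872.3], 'score': 0.73}
scene [[461.36065161   0.         275.93403171]
 [  0.         461.36065161 211.19126622]
 [  0.           0.           1.        ]] [934.60138202 666.30819549 680.69218662] [[-0.84144099 -0.3142488   0.43957338]
 [ 0.5402203  -0.50699295  0.6716548 ]
 [ 0.01179389  0.80262434  0.59636823]] ['color', 'K', 'xyz', 'rotation']
green_tube {'location': [-189.0, 60.3, -1130.4], 'score': 0.76}
green_tube {'location': [-17.4, 162.4, -1279.0], 'score': 0.76}
red_tube {'location': [21.2, -126.7, -872.2], 'score': 0.78}
line {'location': [-97.9, -67.8, -1042.3], 'score': 0.93}
```

View pics/top0.png

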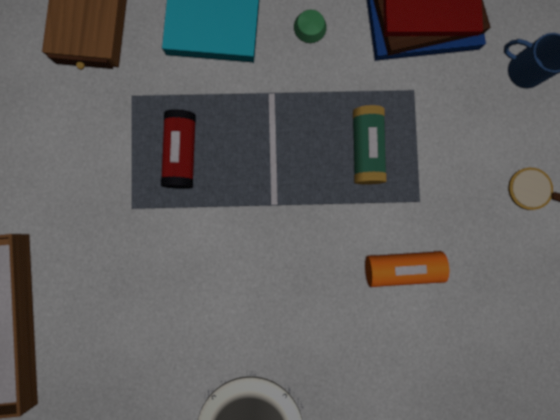

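View pics/scene0.png

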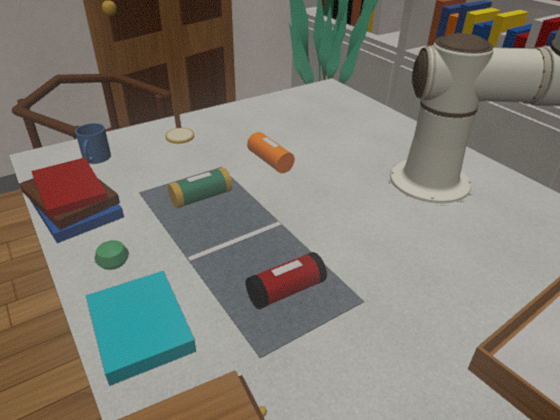

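Tubes that could be meant, in the top picture: green with brass caps at (370,144), red with black caps at (178,149), orange look-alike at (408,269), and a green knob at (311,26). By the description, the one at (370,144) is the tube to roll. The line runs from (272,94) to (274,205), so the green tube must go towards world +y (left in the picture).

```bash
cat > h.py <<'E'
from cell import env, grab_frame, ticket, models
import numpy as np, cv2
from scipy.optimize import minimize
def ray(f,uv,z):
    uv=np.atleast_2d(uv).astype(float);K=f['K'];d=np.c_[(uv[:,0]-K[0,2])/K[0,0],-(uv[:,1]-K[1,2])/K[1,1],-np.ones(len(uv))]
    d=d@np.array(f['rotation']).T;c=np.array(f['xyz']);return c+d*((z-c[2])/d[:,2])[:,None]
def proj(f,P):
    p=(P-np.array(f['xyz']))@np.array(f['rotation']);K=f['K']
    return np.c_[K[0,0]*p[:,0]/-p[:,2]+K[0,2],K[1,1]*-p[:,1]/-p[:,2]+K[1,2]]
def cyl(x,y,a):
    t=np.linspace(0,2*np.pi,60);P=[]
    for s in(-75,75): P.append(np.c_[np.full(60,s),32*np.cos(t),32*np.sin(t)])
    P=np.vstack(P);c,s=np.cos(a),np.sin(a)
    return P@np.array([[c,-s,0],[s,c,0],[0,0,1]]).T+[x,y,35]
def hullmask(f,p,S=8):
    h=cv2.convexHull(proj(f,cyl(*p)).astype(np.float32))[:,0]
    m=np.zeros((420,560),np.uint8);cv2.fillPoly(m,[np.round((h)*256).astype(np.int32)],255,cv2.LINE_AA,8);return m/255.
def fit(fm,p0):
    # hull vs mask: compare contour distances
    data=[]
    for f,m in fm:
        c=max(cv2.findContours(m.astype(np.uint8),cv2.RETR_EXTERNAL,cv2.CHAIN_APPROX_NONE)[0],key=cv2.contourArea)
        data.append((f,cv2.convexHull(c)[:,0],c[:,0].astype(float)))
    def cost(v):
        p=[v[0],v[1],v[2]/100];s=0
        for f,_,c in data:
            h=cv2.convexHull(proj(f,cyl(*p)).astype(np.float32))
            d=np.array([cv2.pointPolygonTest(h,(float(a),float(b)),True) for a,b in c])-.5
            s+=np.mean(np.minimum(abs(d),3)**2)
        return s
    r=minimize(cost,[p0[0],p0[1],p0[2]*100],method='Nelder-Mead',options=dict(initial_simplex=np.array([[p0[0],p0[1],p0[2]*100]]*4)+np.array([[0,0,0],[8,0,0],[0,8,0],[0,0,6]])))
    return r.x[0],r.x[1],np.degrees(r.x[2]/100),r.fun
def linefit(f,n):
    m=models.cut_out(n,"line")
    m=m[0]['pixels'];v,u=np.nonzero(m);P=ray(f,np.c_[u,v],3)[:,:2].astype(np.float32)
    return cv2.minAreaRect(P)
E
python3 - <<'E'
from h import *
for n in("top","scene"):
    f=grab_frame(n)
    print(n,'line',linefit(f,n))
    for t in("green_tube","red_tube"):
        for r in models.cut_out(n,t):
            m=r['pixels']; v,u=np.nonzero(m);g=ray(f,[u.mean(),v.mean()],40)[0]
            print(t,round(r['score'],2),u.mean(),v.mean(),len(u),f['color'][m].mean(0).round(),np.round(fit([(f,m)],[g[0],g[1],0.]),2))
    c=f['color']
    if n=='top': cv2.imwrite('pics/crop.png',cv2.resize(c[80:220,120:430,::-1],None,fx=2.5,fy=2.5,interpolation=2))
    if n=='top':
        L=linefit(f,n)
        g=cv2.cvtColor(c,7).astype(float)
        rows=range(97,204,6);pts=[]
        for v in rows:
            w=g[v,262:286]-np.median(g[v,262:286]);w[w<15]=0;
            if w.sum()>0:pts.append([262+(w*np.arange(24)).sum()/w.sum(),v])
        P=ray(f,pts,3);print(P[:,:2].round(1).tolist(),np.polyfit(P[:,0],P[:,1],1))
E
```

```text
top line ((573.75146484375, -51.92927551269531), (233.92958068847656, 14.301018714904785), 0.80284583568573)
green_tube 0.92 368.3334679047235 144.71376665320952 2477 [57. 69. 53.] [ 5.6830e+02 -2.4709e+02 -5.2000e-01  2.7000e-01]
green_tube 0.72 406.22333848531684 268.0537094281298 2588 [123.  71.  33.] [ 323.44 -312.3     1.66    8.31]
red_tube 0.67 177.2158956109134 148.62356662712534 2529 [66. 27. 27.] [ 5.6452e+02  1.3811e+02 -1.7600e+00  2.6000e-01]
[[682.0, -52.4], [669.0, -53.1], [656.0, -53.0], [643.1, -53.1], [630.2, -53.1], [617.3, -53.3], [604.5, -53.3], [591.7, -53.3], [578.9, -54.2], [566.2, -53.7], [553.4, -54.2], [540.7, -54.2], [528.1, -54.2], [515.4, -54.8], [502.8, -54.2], [490.2, -54.8], [477.7, -54.7], [465.2, -55.0]] [ 1.0763725e-02 -5.9978444e+01]
scene line ((570.8289794921875, -52.79978561401367), (237.25741577148438, 15.841611862182617), 0.8085914850234985)
green_tube 0.97 199.31074168797954 187.24360613810742 1564 [ 92. 105.  81.] [ 5.6689e+02 -2.4725e+02 -1.2100e+00  2.5000e-01]
green_tube 0.58 270.35505836575874 152.33073929961088 1028 [157. 101.  63.] [ 327.98 -257.76  -16.95    7.02]
```

View pics/crop.png

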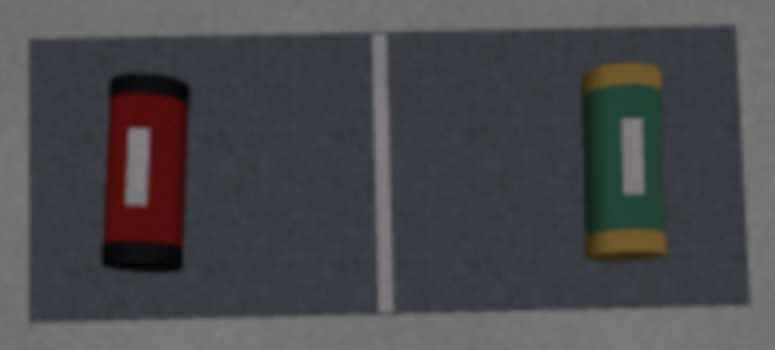

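The crop confirms it: a green tube with brass caps on the felt at about (568,-247), yaw about -1°. The line centre is about (572,-53), heading +0.7°. I'll push along +y with both open fingers, jaws along the tube, after swinging in behind it at height.

Call:
{"op": "move_arm", "data": {
  "moves": [
    {"linear":[0.008,-0.02,0],"dr":[0,0,-4]},
    {"linear":[0.022,-0.055,0],"dr":[0,0,-8]},
    {"linear":[0.038,-0.095,0],"dr":[0,0,-12]},
    {"linear":[0.054,-0.135,0],"dr":[0,0,-16]},
    {"linear":[0.07,-0.175,0],"dr":[0,0,-20]},
    {"linear":[0.086,-0.215,0],"dr":[0,0,-24]},
    {"linear":[0.102,-0.255,0],"dr":[0,0,-28]},
    {"linear":[0.118,-0.295,0],"dr":[0,0,-32]}
  ],
  "gripper": -1
}}

```text
time: 1.65
position: [346.4, 231.3, 231.8]
tcp_rot: [[-0.566, 0.824, 0.001], [0.824, 0.566, 0.0], [-0.0, 0.001, -1.0]]
force: [1.1, 0.2, 0.8]
gripper_width: 91.6
```

Call:
{"op": "move_arm", "data": {
  "moves": [
    {"linear":[0.016,-0.04,0],"dr":[0,0,-4]},
    {"linear":[0.032,-0.08,0],"dr":[0,0,-8]},
    {"linear":[0.048,-0.12,0],"dr":[0,0,-12]},
    {"linear":[0.064,-0.16,0],"dr":[0,0,-16]},
    {"linear":[0.08,-0.2,0],"dr":[0,0,-20]},
    {"linear":[0.096,-0.24,0],"dr":[0,0,-24]},
    {"linear":[0.112,-0.28,0],"dr":[0,0,-28]},
    {"linear":[0.128,-0.32,0],"dr":[0,0,-32]}
  ]
}}

```text
time: 2.45
position: [474.5, -89.1, 231.8]
tcp_rot: [[-0.043, 0.999, 0.001], [0.999, 0.043, -0.0], [-0.0, 0.001, -1.0]]
force: [1.0, 0.6, 0.1]
gripper_width: 91.7
```

Call:
{"op": "move_arm", "data": {
  "moves": [
    {"linear":[0.016,-0.04,0],"dr":[0,0,-1]},
    {"linear":[0.032,-0.08,0],"dr":[0,0,-2]},
    {"linear":[0.048,-0.12,0],"dr":[0,0,-3]},
    {"linear":[0.064,-0.16,0],"dr":[0,0,-3.6]},
    {"linear":[0.08,-0.195,0],"dr":[0,0,-3.6]},
    {"linear":[0.092,-0.22,0],"dr":[0,0,-3.6]},
    {"linear":[0.094,-0.233,0],"dr":[0,0,-3.6]},
    {"linear":[0.094,-0.233,0],"dr":[0,0,-3.6]}
  ]
}}

```text
time: 3.25
position: [567.7, -321.2, 231.1]
tcp_rot: [[0.018, 1.0, -0.001], [1.0, -0.018, 0.0], [0.0, -0.001, -1.0]]
force: [0.0, 1.7, -0.1]
gripper_width: 92.1
```

Call:
{"op": "move_arm", "data": {
  "moves": [
    {"linear":[0,0,-0.02],"dr":[0,0,0]},
    {"linear":[0,0,-0.05],"dr":[0,0,0]},
    {"linear":[0,0,-0.085],"dr":[0,0,0]},
    {"linear":[0,0,-0.12],"dr":[0,0,0]},
    {"linear":[0,0,-0.15],"dr":[0,0,0]},
    {"linear":[0,0,-0.175],"dr":[0,0,0]},
    {"linear":[0,0,-0.19],"dr":[0,0,0]},
    {"linear":[0,0,-0.194],"dr":[0,0,0]}
  ]
}}

```text
time: 4.05
position: [566.9, -318.3, 36.0]
tcp_rot: [[0.016, 1.0, -0.003], [1.0, -0.016, 0.002], [0.002, -0.003, -1.0]]
force: [-0.0, -0.0, -0.3]
gripper_width: 91.8
```

Run:
```python
from h import *
f=grab_frame("scene");cv2.imwrite('pics/s1.png',f['color'][:,:,::-1])
w=grab_frame("wrist");cv2.imwrite('pics/w1.png',w['color'][:,:,::-1])
t=grab_frame("top");cv2.imwrite('pics/t1.png',t['color'][60:260,200:480,::-1].repeat(2,0).repeat(2,1))
o=env.get_obs();print(o['time'],o['position'],o['force'])
```

```text
4.2 [ 568.70651112 -320.31630989   38.97287244] [ 0.45826697 -0.12923869  0.19332336]
```

View pics/s1.png

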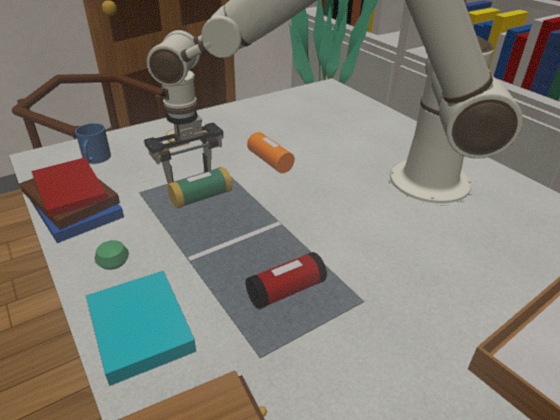

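View pics/t1.png

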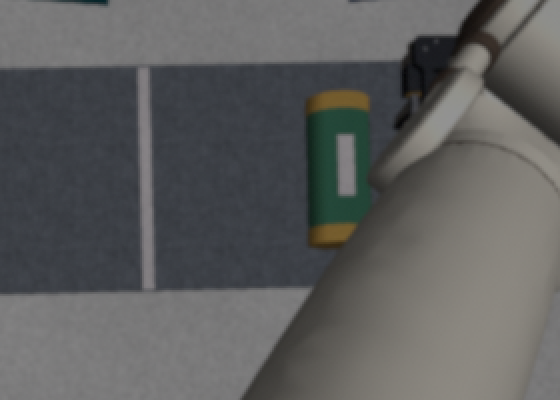

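View pics/w1.png

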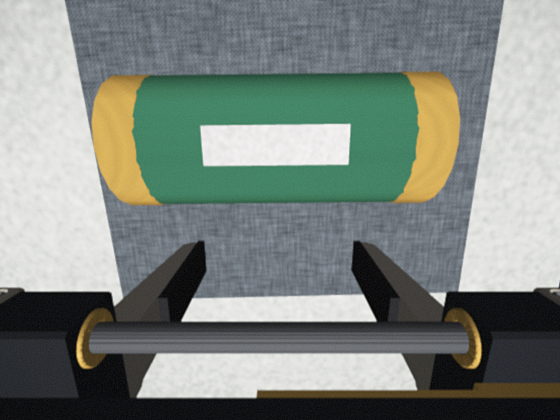

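The gripper is squarely behind the tube. Wrist view: tube spans (92–460, 75–205), with both fingers on its near side at about (190,245) and (365,245). Both fingers are clear. Next comes a gentle contact, then the push.

Call:
{"op": "move_arm", "data": {
  "moves": [
    {"linear":[0,0.008,0],"dr":[0,0,0]},
    {"linear":[0,0.018,0],"dr":[0,0,0]},
    {"linear":[0,0.022,0],"dr":[0,0,0]},
    {"linear":[0,0.025,0],"dr":[0,0,0]},
    {"linear":[0,0.028,0],"dr":[0,0,0]},
    {"linear":[0,0.031,0],"dr":[0,0,0]},
    {"linear":[0,0.034,0],"dr":[0,0,0]},
    {"linear":[0,0.037,0],"dr":[0,0,0]}
  ]
}}

```text
time: 5.0
position: [568.0, -283.0, 37.5]
tcp_rot: [[0.017, 1.0, -0.0], [1.0, -0.017, 0.0], [0.0, -0.0, -1.0]]
force: [0.2, 0.3, -0.4]
gripper_width: 91.7
```

Call:
{"op": "move_arm", "data": {
  "moves": [
    {"linear":[0,0.003,0],"dr":[0,0,0]},
    {"linear":[0,0.007,0],"dr":[0,0,0]},
    {"linear":[0,0.011,0],"dr":[0,0,0]},
    {"linear":[0,0.015,0],"dr":[0,0,0]},
    {"linear":[0,0.019,0],"dr":[0,0,0]},
    {"linear":[0,0.023,0],"dr":[0,0,0]},
    {"linear":[0,0.027,0],"dr":[0,0,0]},
    {"linear":[0.0005,0.031,0],"dr":[0,0,0]}
  ]
}}

```text
time: 5.8
position: [568.5, -251.8, 37.6]
tcp_rot: [[0.017, 1.0, -0.0], [1.0, -0.017, -0.0], [-0.0, -0.0, -1.0]]
force: [-0.2, -0.2, 0.3]
gripper_width: 92.0
```

```bash
cat > look.py <<'E'
from h import *
import sys
k=sys.argv[1]
o=env.get_obs();print(o['time'],o['position'],o['force'])
for n in sys.argv[2:]:
    f=grab_frame(n);cv2.imwrite(f'pics/{n}{k}.png',f['color'][:,:,::-1])
    for r in models.cut_out(n,"green_tube"):
        m=r['pixels'];col=f['color'][m].mean(0)
        if col[0]>col[1]: continue
        v,u=np.nonzero(m);g=ray(f,[u.mean(),v.mean()],40)[0]
        print(n,round(r['score'],2),len(u),np.round(fit([(f,m)],[g[0],g[1],0.]),2))
    print('line',[np.round(x,2) for x in linefit(f,n)])
E
python3 look.py 2 scene top wrist
```

```text
5.8 [ 568.54825717 -251.81039507   37.59774213] [-0.19956713 -0.15312972  0.32552158]
scene 0.97 1731 [ 5.6745e+02 -2.0822e+02 -2.8000e-01  2.6000e-01]Traceback (most recent call last):
  File "look.py", line 12, in <module>
    print('line',[np.round(x,2) for x in linefit(f,n)])
                                         ~~~~~~~^^^^^
  File "h.py", line 35, in linefit
    m=m[0]['pixels'];v,u=np.nonzero(m);P=ray(f,np.c_[u,v],3)[:,:2].astype(np.float32)
      ~^^^
IndexError: list index out of range
```

Call:
{"op": "move_arm", "data": {
  "moves": [
    {"linear":[0,0.003,0],"dr":[0,0,0]},
    {"linear":[0,0.007,0],"dr":[0,0,0]},
    {"linear":[0,0.012,0],"dr":[0,0,0]},
    {"linear":[0,0.017,0],"dr":[0,0,0]},
    {"linear":[0,0.022,0],"dr":[0,0,0]},
    {"linear":[0,0.027,0],"dr":[0,0,0]},
    {"linear":[0.0005,0.032,0],"dr":[0,0,0]},
    {"linear":[0.0005,0.037,0],"dr":[0,0,0]}
  ]
}}

```text
time: 6.75
position: [569.1, -214.7, 37.6]
tcp_rot: [[0.017, 1.0, 0.0], [1.0, -0.017, -0.0], [-0.0, 0.0, -1.0]]
force: [0.0, -0.2, 0.1]
gripper_width: 92.0
```

Call:
{"op": "move_arm", "data": {
  "moves": [
    {"linear":[0,0.005,0],"dr":[0,0,0]},
    {"linear":[0,0.01,0],"dr":[0,0,0]},
    {"linear":[0,0.015,0],"dr":[0,0,0]},
    {"linear":[0,0.02,0],"dr":[0,0,0]},
    {"linear":[0.0005,0.025,0],"dr":[0,0,0]},
    {"linear":[0.0005,0.03,0],"dr":[0,0,0]},
    {"linear":[0.001,0.035,0],"dr":[0,0,0]},
    {"linear":[0.001,0.04,0],"dr":[0,0,0]}
  ]
}}

```text
time: 7.55
position: [570.1, -174.8, 37.6]
tcp_rot: [[0.017, 1.0, 0.0], [1.0, -0.017, -0.0], [-0.0, 0.0, -1.0]]
force: [0.3, 0.9, 1.2]
gripper_width: 91.8
```

Call:
{"op": "move_arm", "data": {
  "moves": [
    {"linear":[0,0.005,0],"dr":[0,0,0.2]},
    {"linear":[0,0.01,0],"dr":[0,0,0.4]},
    {"linear":[0,0.015,0],"dr":[0,0,0.7]},
    {"linear":[0,0.02,0],"dr":[0,0,1.0]},
    {"linear":[0,0.024,0],"dr":[0,0,1.3]},
    {"linear":[0,0.028,0],"dr":[0,0,1.5]},
    {"linear":[0,0.031,0],"dr":[0,0,1.7]},
    {"linear":[0,0.033,0],"dr":[0,0,1.7]}
  ]
}}

```text
time: 8.35
position: [570.0, -141.9, 37.6]
tcp_rot: [[-0.013, 1.0, -0.0], [1.0, 0.013, 0.0], [0.0, -0.0, -1.0]]
force: [0.5, 0.2, 0.5]
gripper_width: 91.9
```

```bash
sed -i "s/^    print('line'.*/    try: print('line',[np.round(x,2) for x in linefit(f,n)])\n    except Exception as e: print('noline')/" look.py
python3 look.py 3 scene top wrist
```

```text
8.35 [ 570.04270695 -141.90114588   37.59713038] [0.50933514 0.15694424 0.50266114]
scene 0.7 1793 [570.54 -97.14  -1.21   0.76]
line [array([572.33, -53.04]), array([227.93,  14.8 ]), np.float64(0.98)]
top 0.43 130 [ 629.32 -111.11    0.      9.  ]
line [array([663.8 , -51.93]), array([54.  , 11.25]), np.float64(1.97)]
wrist 0.86 40582 [570.04 -95.01  -0.98   1.89]
line [array([571.64, -52.46]), array([236.55,  12.14]), np.float64(0.58)]
```

View pics/wrist3.png

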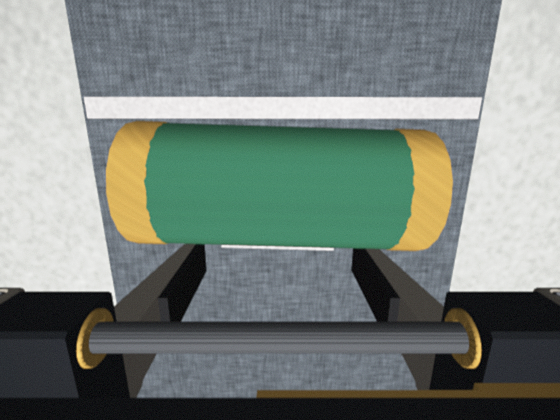

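View pics/scene3.png

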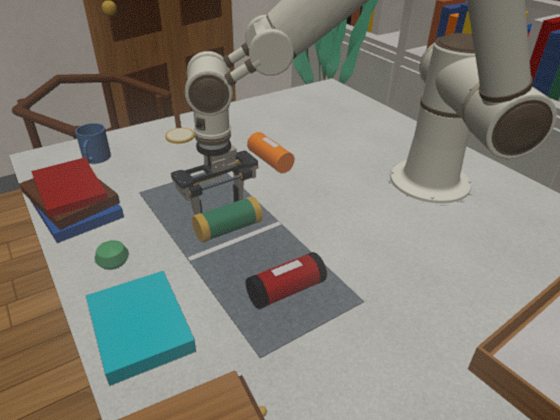

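Wrist view: the line is at row 107 and the tube spans rows 122–250, about 43 mm short and turned about 1–1.5° relative to the line. The gripper is now square to the line, so a slow push will straighten the tube.

Call:
{"op": "move_arm", "data": {
  "moves": [
    {"linear":[0,0.002,0],"dr":[0,0,0]},
    {"linear":[0,0.004,0],"dr":[0,0,0]},
    {"linear":[0,0.006,0],"dr":[0,0,0]},
    {"linear":[0,0.008,0],"dr":[0,0,0]},
    {"linear":[0,0.01,0],"dr":[0,0,0]},
    {"linear":[0,0.012,0],"dr":[0,0,0]},
    {"linear":[0,0.014,0],"dr":[0,0,0]},
    {"linear":[0,0.016,0],"dr":[0,0,0]}
  ]
}}

```text
time: 9.6
position: [570.0, -126.0, 37.6]
tcp_rot: [[-0.013, 1.0, -0.0], [1.0, 0.013, 0.0], [0.0, -0.0, -1.0]]
force: [0.2, 0.4, -0.2]
gripper_width: 92.1
```

Call:
{"op": "move_arm", "data": {
  "moves": [
    {"linear":[0,0.002,0],"dr":[0,0,0]},
    {"linear":[0,0.004,0],"dr":[0,0,0]},
    {"linear":[0,0.006,0],"dr":[0,0,0]},
    {"linear":[0,0.008,0],"dr":[0,0,0]},
    {"linear":[0,0.01,0],"dr":[0,0,0]},
    {"linear":[0,0.012,0],"dr":[0,0,0]},
    {"linear":[0,0.0135,0],"dr":[0,0,0]},
    {"linear":[0,0.015,0],"dr":[0,0,0]}
  ]
}}

```text
time: 10.4
position: [570.1, -111.1, 37.6]
tcp_rot: [[-0.013, 1.0, 0.0], [1.0, 0.013, -0.0], [-0.0, 0.0, -1.0]]
force: [1.2, -0.3, -0.5]
gripper_width: 92.0
```

```bash
python3 look.py 4 scene wrist
```

```text
10.4 [ 570.07119424 -111.06355054   37.62012113] [ 1.22113849 -0.31978584 -0.54343738]
scene 0.94 2002 [ 5.6999e+02 -6.6370e+01 -2.8000e-01  2.0000e-01]
scene 0.6 13124 [618.85  52.81  19.26   8.1 ]
noline
wrist 0.9 39921 [571.37 -65.2   -0.86   2.24]
line [array([571.68, -52.53]), array([236.36,  11.84]), np.float64(0.73)]
```

View pics/wrist4.png

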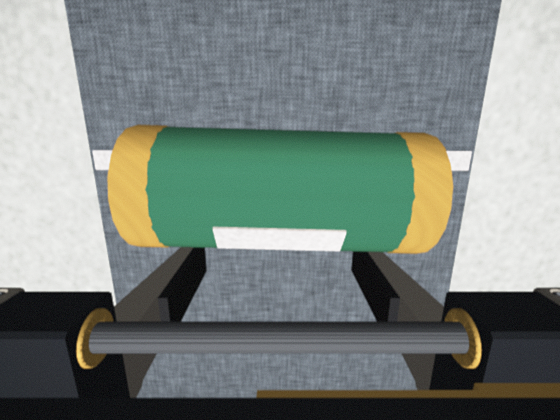

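Call:
{"op": "move_arm", "data": {
  "moves": [
    {"linear":[0,0.002,0],"dr":[0,0,0]},
    {"linear":[0,0.004,0],"dr":[0,0,0]},
    {"linear":[0,0.006,0],"dr":[0,0,0]},
    {"linear":[0,0.008,0],"dr":[0,0,0]},
    {"linear":[0,0.0095,0],"dr":[0,0,0]},
    {"linear":[0,0.011,0],"dr":[0,0,0]},
    {"linear":[0,0.012,0],"dr":[0,0,0]},
    {"linear":[0,0.0125,0],"dr":[0,0,0]}
  ]
}}

```text
time: 11.5
position: [570.0, -98.5, 37.6]
tcp_rot: [[-0.013, 1.0, -0.0], [1.0, 0.013, 0.0], [0.0, -0.0, -1.0]]
force: [-0.0, -0.7, 0.7]
gripper_width: 92.0
```

```bash
python3 look.py 5 scene wrist
```

```text
11.5 [570.01568785 -98.5347911   37.56903991] [-2.84034049e-04 -6.50203785e-01  7.07667039e-01]
scene 0.84 1955 [ 5.7041e+02 -5.4600e+01 -6.9000e-01  3.4000e-01]
noline
wrist 0.84 39712 [570.61 -54.11  -0.65   2.17]
line [array([571.59, -52.19]), array([237.45,  11.63]), np.float64(0.56)]
```

View pics/wrist5.png

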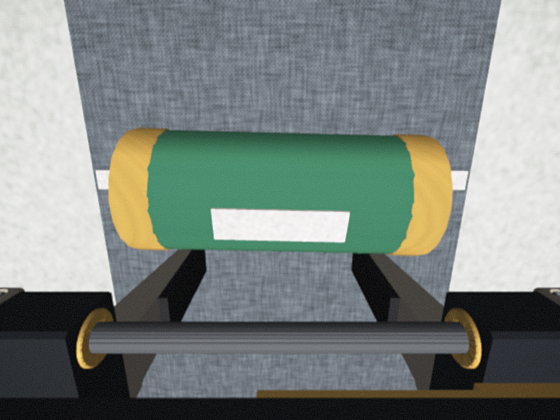

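Call:
{"op": "move_arm", "data": {
  "moves": [
    {"linear":[0,0.0005,0],"dr":[0,0,0]},
    {"linear":[0,0.001,0],"dr":[0,0,0]},
    {"linear":[0,0.0014,0],"dr":[0,0,0]},
    {"linear":[0,0.0018,0],"dr":[0,0,0]},
    {"linear":[0,0.0018,0],"dr":[0,0,0]},
    {"linear":[0,0.0018,0],"dr":[0,0,0]},
    {"linear":[0,0.0018,0],"dr":[0,0,0]},
    {"linear":[0,0.0018,0],"dr":[0,0,0]}
  ]
}}

```text
time: 12.6
position: [570.0, -96.9, 37.6]
tcp_rot: [[-0.013, 1.0, -0.0], [1.0, 0.013, 0.0], [0.0, -0.0, -1.0]]
force: [-0.1, 0.4, -0.3]
gripper_width: 92.2
```

```bash
python3 look.py 6 scene wrist scene wrist
python3 - <<'E'
from h import *
f=grab_frame("wrist");g=[r['pixels'] for r in models.cut_out("wrist","green_tube")][0]
# top and bottom silhouette slope in image vs line slope
cols=np.arange(170,390,4);top=[np.nonzero(g[:,c])[0].min() for c in cols];bot=[np.nonzero(g[:,c])[0].max() for c in cols]
print(np.degrees(np.arctan(np.polyfit(cols,top,1)[0])),np.degrees(np.arctan(np.polyfit(cols,bot,1)[0])))
E
```

```text
12.6 [570.01144958 -96.90516035  37.60273317] [-0.05726529  0.42743948 -0.29163819]
scene 0.93 1905 [570.62 -52.43  -0.83   0.67]
line [array([570.94, -53.03]), array([233.41,  11.5 ]), np.float64(0.49)]
wrist 0.55 39740 [570.49 -52.4   -0.66   2.12]
line [array([571.75, -52.65]), array([236.94,  11.7 ]), np.float64(0.72)]
scene 0.92 2005 [ 5.7027e+02 -5.1980e+01 -3.4000e-01  2.8000e-01]
noline
wrist 0.67 39663 [570.44 -52.4   -0.71   2.3 ]
line [array([571.66, -52.64]), array([236.9 ,  11.72]), np.float64(0.72)]
1.4517197500093701 1.2668322238766225
```

The tube is centred to within 1 mm, with about 1.3° of skew. Backing off and rising, then a last check from above.

Call:
{"op": "move_arm", "data": {
  "moves": [
    {"linear":[0,-0.005,0],"dr":[0,0,0]},
    {"linear":[0,-0.015,0],"dr":[0,0,0]},
    {"linear":[0,-0.03,0],"dr":[0,0,0]},
    {"linear":[0,-0.05,0],"dr":[0,0,0]},
    {"linear":[0,-0.075,0.01],"dr":[0,0,0]},
    {"linear":[0,-0.1,0.04],"dr":[0,0,0]},
    {"linear":[0,-0.13,0.075],"dr":[0,0,0]},
    {"linear":[0,-0.16,0.11],"dr":[0,0,0]}
  ]
}}

```text
time: 14.1
position: [569.3, -259.1, 148.6]
tcp_rot: [[-0.012, 1.0, -0.001], [1.0, 0.012, 0.0], [0.0, -0.001, -1.0]]
force: [-0.3, 0.7, 0.2]
gripper_width: 92.1
```

Call:
{"op": "move_arm", "data": {
  "moves": [
    {"linear":[0,-0.03,0.03],"dr":[0,0,0]},
    {"linear":[-0.01,-0.06,0.06],"dr":[0,0,0]},
    {"linear":[-0.02,-0.09,0.09],"dr":[0,0,0]},
    {"linear":[-0.04,-0.12,0.1],"dr":[0,0,0]},
    {"linear":[-0.06,-0.15,0.1],"dr":[0,0,0]},
    {"linear":[-0.08,-0.175,0.1],"dr":[0,0,0]},
    {"linear":[-0.09,-0.19,0.1],"dr":[0,0,0]},
    {"linear":[-0.09,-0.19,0.1],"dr":[0,0,0]}
  ]
}}

```text
time: 14.9
position: [478.3, -449.2, 247.4]
tcp_rot: [[-0.009, 1.0, -0.0], [1.0, 0.009, -0.0], [-0.0, -0.0, -1.0]]
force: [0.4, 0.9, 0.0]
gripper_width: 92.0
```

```bash
python3 look.py 7 top scene; python3 -c "
from h import *
f=grab_frame('top')
for r in models.cut_out('top','red_tube'):
    m=r['pixels'];v,u=np.nonzero(m);g=ray(f,[u.mean(),v.mean()],40)[0];print(r['score'],f['color'][m].mean(0),fit([(f,m)],[g[0],g[1],0.]))"
```

```text
14.9 [ 478.32850158 -449.18861825  247.35098618] [0.40580895 0.93468111 0.03450631]
top 0.93 2491 [ 5.7205e+02 -5.2040e+01 -3.1000e-01  1.7000e-01]
line [array([573.76, -52.82]), array([234.06,  11.33]), np.float64(0.97)]
scene 0.68 1930 [ 5.6991e+02 -5.3080e+01 -5.8000e-01  4.8000e-01]
line [array([572.  , -52.73]), array([231.28,  12.25]), np.float64(0.45)]
```

View pics/top7.png

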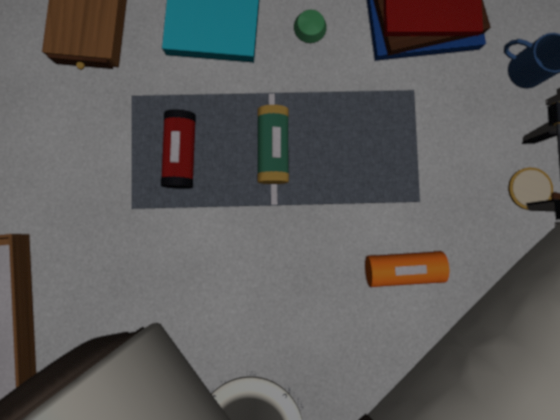

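The top view shows the green tube at (273,144) on the line, with white tape showing at both ends. The red tube at (178,149) and the orange one at (408,269) haven't moved. Handing in.

```bash
python3 -c "
from cell import ticket
print(ticket.job_done())"
```

```text
the job is handed in; nothing more can be done
None
```

I rolled the green tube along the felt onto the white line by pushing it slowly from behind with both open fingers, never gripping or lifting it. I then backed the arm well clear and handed the job in; the last robot reading before that was 14.9 s.

- **Position:** in the last checks from the top and scene cameras, the tube's centre is within about 1 mm of the line across it. Along the line it is about 2 mm from the middle.
- **Squareness:** the tube is about 1° to 1.4° off the line's direction. It kept most of the small skew it started with, because pushing with the gripper square to the line barely turned it. I judged this small enough and did not correct it.
- **Other things:** the red and orange tubes appear in the same place in the final top picture as in the first. The network did not find the red tube in that last picture, so I checked it by eye only, at the same pixel (178,149).

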